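Fetch the upside-down honey jar from the lazy Susan

ROBOT

A 6-joint arm with a two-finger parallel gripper is mounted at the origin on a cart in front of the work surface, level with it; the furniture and walls round the work are solid. World frame = base frame: x ahead of the robot, y to its left, z up, the work surface at z = 0. Lengths are in mm, angles in degrees, forces in N, time in s.
With the tool pointing down it reaches from about 300 to 850 mm from the base axis. Payload 4.2 kg.
Tool frame: the origin (TCP) lies at the very end of the fingers, on their centre line; the grasp point (between the pads) lies 19 mm behind it; z points along the fingers, y is the line along which they close (so a half turn about z gives the same grasp; the last joint's range is limited). The gripper opens to 91 mm and grips with 3 to 60 N. Pads are 32 mm wide; open, the fingers measure 118 mm over their backs; the gripper's body (76 mm by 178 mm) begins 60 mm behind the grasp point.
Start: joints at [-66.005, 18.312, 89.639, -0, 72.044, -1.146], TCP at [244.296, -520.541, 213.976] pointing down, gripper open.
Joint ranges: [-177.97, 177.97], [-48.28, 115.42], [12.27, 149.76], [-77.06, 257.06], [2.81, 150.46], [-146.56, 146.56]. Speed limits (degrees/s): [147.25, 147.25, 180, 180, 180, 180].

INTERFACE

Orientations are given as [roll, pitch, yaw] about the fixed x, y, z axes, in that order (R = Rz(yaw) Ry(pitch) Rx(roll)).
In Python, from workcell import env, grab_frame gives the robot as it stands. The module is installed in compiled form; this text tells all that it offers.
- The arm moves only by the tool move_arm, never from a script. Its argument "plan" is a list of rows, each an object of numbers: "tx", "ty", "tz": the shift along the tool's x, y, z in cm; "wx", "wy", "wz": the turn, a rotation vector about the tool's x, y, z in rad. In form: [{"tx": .., "ty": .., "tz": .., "wx": .., "wy": .., "wz": ..}, ...]. A call has 1 to 12 rows; each row shifts and turns the commanded pose from where the row before left it, along the tool's axes as they then stand; what a row does not reach is not made up. A row lasts 1/12 s, in which the tool goes at most 41.7 mm and 7.16 degrees, less where a joint would pass 70% of its speed; a pose out of reach is approached as far as the arm can. A call is refused whole if a number of a shift passes 4.17 or a number of a turn 0.125, either way. A call with a gripper value outside its range is refused whole. "gripper" is the finger opening in cm, from 0 to 9.12, set as the call begins (left out, the last holds). The fingers move at their own pace and stop on an object; "force" is the grip in N (left out, the last holds). Time passes only in rows, so rows that do not move let the fingers close. It gives the time, the measured TCP pose, the force, the opening and the grip force at its end, in the units of the state.
- env.state(): the state, without advancing time (a new reading comes with each control period).
- grab_frame(name): name is "scene" or "side" or "wrist"; returns a dict with "color" (480x640x3 uint8, red, green, blue), "vfov" (degrees; the focal length in pixels is half the picture's height over the tangent of half this angle, whatever the lens; pixels are square), "cx", "cy" (the principal point, pixels), "k1" (the pictures are not rectified: a ray, as slopes to the right and down, at radius r is drawn at 1 + k1 r^2 times it, then the intrinsics apply), "view" (4x4, takes a point from world to camera coordinates). Camera axes: x right, y up, looking along -z (the intrinsics and any distortion apply to the point x, -y, -z); pixel columns grow to the right and rows downward; lengths in mm; the calibration is good to about 2 mm. A picture is of the moment at which its call begins. There is no depth.
- env.job_done(): hands the job in; it is judged then, once.
The state is a dict: "time_s": time; "qpos": joint angles; "qvel": joint speeds; "effort": joint torques, N m; "ee_pos": TCP position; "ee_rot": TCP orientation; "force": force on the tool from outside, world axes, zero at the start; "torque": the same for the moment, N m; "gripper_width": finger opening in mm; "gripper_force": force on a finger pad.
Only numpy, scipy, OpenCV 4.12 (cv2) and the standard library are available. Lean on these libraries where they do the work, as an engineer would, in place of code of your own. Each camera call takes 0.05 s, during which the arm holds its last target. There are 200 camera calls.

TASK

The honey jar has been standing on its lid on the lazy Susan. Turn the turntable smoothly to bring it round to the front, the side nearest you, clear of the microwave above, and let it come to rest; then lift the jar off and stand it right way up on the chopping board for the tea. Do not drop it or set the turntable whirling, and leave the other things standing undisturbed on the turntable and the board.

Things in the scene. Friction and masses are not known exactly. Their poses are not given: they have to be found in the camera images.
- honey_jar: closed six-sided honey jar, 75 mm tall, 43 mm across flats, 50 mm across corners, 0.2 kg; round dark lid 49 mm across, the top 11 mm. At the start it alone stands upside down, on its lid, on the turntable. Origin: centre of its foot (uppermost at the start); z points from foot to lid (down at the start); x and -x are normals of two flats, the others follow every 60 degrees about z.
- honey_mid (a point): the middle of the honey jar, on its axis, 37.5 mm from either end; its centre of mass lies a little nearer the lid, 41 mm from the foot
- lazy_susan: round fixed foot of the wooden lazy Susan, 170 mm across, on the dark wooden cover board (26 mm high) that lies over the hob. Origin: centre of its underside, on the spin axis; z up; it is not turned, so its -x looks at the robot.
- susan_front (a point): the point over the fixed foot where the front of the turntable's floor comes: 85 mm from the spin axis towards the robot, at the floor's height. It does not turn.
- turntable (a joint): angle of the turntable about the vertical spin axis, rad, counter-clockwise seen from above, 0 at the start. It spins almost without friction, with no stops.
- turntable_centre (a point): centre of the turntable's flat floor, on the spin axis, 30 mm above the cover board. The turntable is a wooden disc 280 mm across; round its edge stands a lip 8 mm thick (132 to 140 mm from the axis), 16 mm high above the floor, that can be pinched.
- chilli_jar: upright chilli jar with a dark lid on the turntable, 85 mm tall, 59 mm across. Origin: centre of its underside.
- egg_timer: low round white kitchen timer on the turntable, 39 mm tall, 65 mm across. Origin: centre of its underside.
- chopping_board: wooden chopping board lying fast on the cover board, 200 (own x) x 290 (own y) x 22 mm thick. Origin: centre of its underside; z up, own +y points roughly towards the robot. The half nearest the robot is free, the lemon and cup are on the far half.
- lemon: lemon lying on the far half of the chopping board, 71 x 53 x 51 mm. Origin: under its middle.
- cup: small white cup on the far half of the chopping board, 62 mm across, 51 mm tall. Origin: near the centre of its underside.
There are look-alikes about, which are no part of the job. Leave any purple look-alike of the honey_jar alone.

How it is judged:
By the outcome, as a careful person would: the job done as asked, in the order asked, and still so for the second after the job is handed in, with the robot touching nothing.
It also fails if it takes over 72 s, if anything falls off the work surface, if the arm or the gripper's body presses on something with over 40 N, if the wrist force passes 120 N, or if a joint passes its speed limit or range.

## Working session

There is one attempt and no reset: what is moved stays moved. The work goes in short steps, Python scripts to look and compute and a tool call to move; the robot and the scene stay as the last step left them, time stands still between calls to the robot, and variables do not carry over. Pictures are saved under pics/ and viewed, at most 10 in all, crops included, and the job is handed in when it is done.

Besides the shell and the picture viewer there is one more tool, called after "Emit:" by a JSON object that holds its "api" and its "payload". move_arm: Moves the arm, as the interface text tells. Its arguments: {"type":"object","properties":{"plan":{"type":"array","items":{"type":"object","properties":{"tx":{"type":"number"},"ty":{"type":"number"},"tz":{"type":"number"},"wx":{"type":"number"},"wy":{"type":"number"},"wz":{"type":"number"}}}},"gripper":{"type":"number"},"force":{"type":"number"}},"required":["plan"]}

```bash
mkdir -p pics
cat > h.py <<'E'
import numpy as np, cv2
from workcell import env, grab_frame
def snap(n,f):
    g=grab_frame(n); cv2.imwrite(f'pics/{f}.png',g['color'][:,:,::-1]); np.save(f'pics/{f}.npy',{k:g[k] for k in g if k!='color'},allow_pickle=True); return g
def load(f): return np.load(f'pics/{f}.npy',allow_pickle=True).item()
def fl(g): return 240/np.tan(np.radians(g['vfov'])/2)
def proj(g,P):
    P=np.atleast_2d(np.asarray(P,float)); V=np.array(g['view']); c=P@V[:3,:3].T+V[:3,3]
    s=np.c_[c[:,0]/-c[:,2],-c[:,1]/-c[:,2]]; r2=(s**2).sum(1,keepdims=True)
    return s*(1+g['k1']*r2)*fl(g)+[g['cx'],g['cy']]
def ray(g,u,v):
    f=fl(g); d=np.array([(u-g['cx'])/f,(v-g['cy'])/f]); s=d.copy()
    for _ in range(30): s=d/(1+g['k1']*(s@s))
    V=np.array(g['view']); R=V[:3,:3]; o=-R.T@V[:3,3]; w=R.T@np.array([s[0],-s[1],-1]); return o,w
def atz(g,u,v,z):
    o,w=ray(g,u,v); return o+w*(z-o[2])/w[2]
E
python3 - <<'E'
from h import *
for n in ['scene','side','wrist']:
    g=snap(n,n+'0'); V=np.array(g['view']); print(n,g['vfov'],g['cx'],g['cy'],g['k1'],-V[:3,:3].T@V[:3,3])
print(env.state())
a=[cv2.imread(f'pics/{n}0.png') for n in ['scene','side','wrist']]
E
```

```text
scene 48.08679210980043 311.4613466507621 248.55179750991397 -0.050696625997495214 [-378.31752046  962.97523908  747.94598598]
side 48.864579753195756 320.02939669700993 243.17220655242565 -0.043269223224803165 [ 179.00061733 -945.33726368 1040.62787968]
wrist 65.19678363873942 316.66622435246506 237.66080909823077 0.008972223576586226 [ 309.83314694 -489.50903469  383.22083589]
{'time_s': 0.15, 'qpos': array([-6.60062705e+01,  1.83420952e+01,  8.96894199e+01, -5.84305551e-04,
        7.20429255e+01, -1.14409466e+00]), 'qvel': array([ 0.039741  , -0.19206043, -0.18250556,  0.10914322,  0.0309739 ,
        0.08819132]), 'effort': array([ 4.20090755e-04, -4.12772512e+01, -2.32153988e+01,  7.27321138e-02,
        4.33563057e-02, -8.73973772e-05]), 'ee_pos': array([ 244.12282464, -520.19760936,  213.33106042]), 'ee_rot': array([-1.79925563e+02, -9.30850794e-04,  2.51380041e+01]), 'force': array([0.6336024 , 0.1973859 , 0.48394116]), 'torque': array([ 0.00386972, -0.05011884,  0.01085429]), 'gripper_force': 0.0, 'gripper_width': 91.21012216467724}
```

View pics/scene0.png

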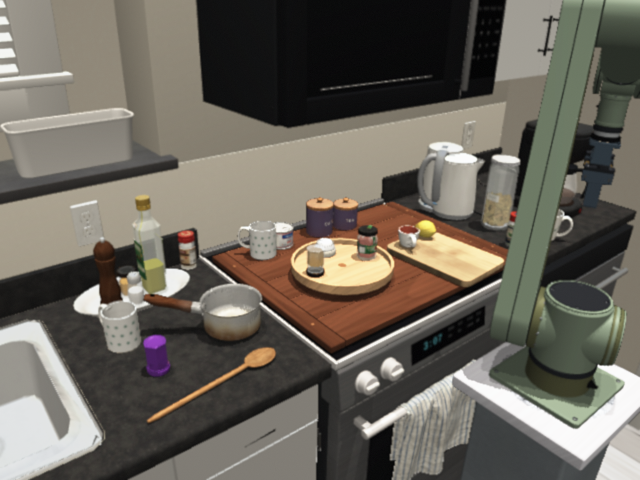

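View pics/side0.png

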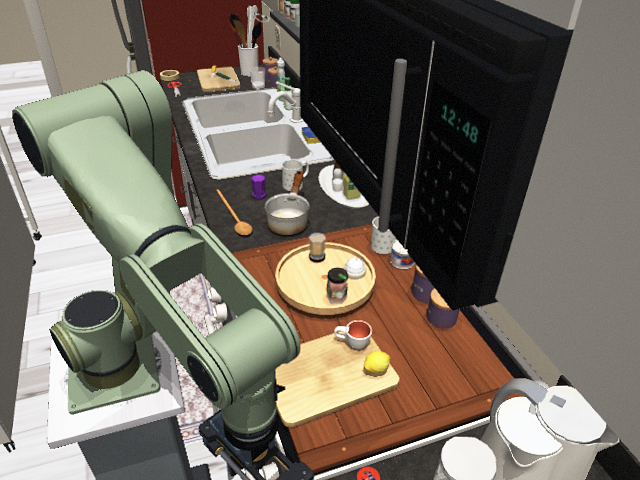

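The honey jar is at scene (316,262) / side (317,247), standing on its dark lid on the turntable. The purple look-alike is at scene (156,355) and is not wanted. I'll enlarge both views to confirm this and to measure.

Run:
```python
import cv2,numpy as np
a=cv2.imread('pics/scene0.png')[205:305,280:440]; b=cv2.imread('pics/side0.png')[220:420,255:415]
a=cv2.resize(a,None,fx=5,fy=5,interpolation=cv2.INTER_CUBIC)
cv2.imwrite('pics/c1.png',a)
b=cv2.resize(b[:, :],None,fx=3,fy=3,interpolation=cv2.INTER_CUBIC); cv2.imwrite('pics/c2.png',b)
```

```text
(no output)
```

View pics/c1.png

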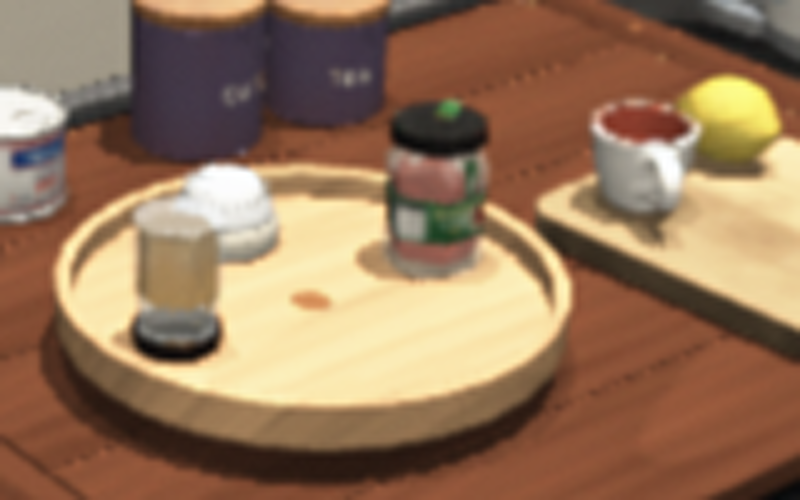

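View pics/c2.png

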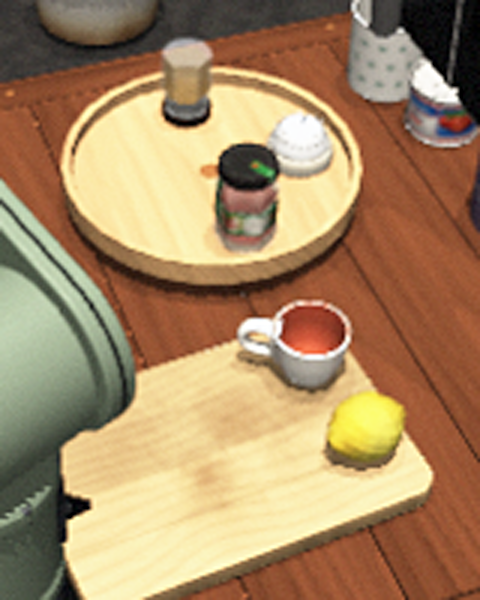

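```bash
cat > m.py <<'E'
from h import *
S=load('scene0');D=load('side0')
s=lambda x,y:(280+x/5-.4,205+y/5-.4); d=lambda x,y:(255+x/3-.33,220+y/3-.33)
def both(name,z,ps=None,pd=None):
    print(name, *[np.round(atz(g,*p,z)[:2]) for g,p in ((S,ps),(D,pd)) if p])
both('honey foot(top)',131,s(177,216),d(187,56)); both('honey lid bottom',56,s(177,340),d(187,112))
both('chilli lidtop',141,s(439,122),d(249,163)); both('chilli base',56,s(437,262),d(246,238))
both('timer top',95,s(230,172),d(302,122)); both('timer base',56,s(232,238),d(302,160))
both('hub',56,s(311,300),d(209,171))
from scipy.optimize import least_squares
A=[atz(S,*s(*p),72)[:2] for p in [(55,275),(573,290),(310,410),(120,205),(480,200),(480,385),(130,368)]]
B=[atz(D,*d(*p),72)[:2] for p in [(62,160),(362,175),(205,67),(215,268),(90,105),(335,115),(110,238),(320,240)]]
for Q in (A,B):
    r=least_squares(lambda c:np.hypot(*(np.array(Q)-c[:2]).T)-c[2],[600,0,140]); print(np.round(r.x),np.round(r.fun))
for p in [(65,455),(433,478),(75,600),(360,352)]: both('board',48,None,d(*p))
for p in [(540,210),(800,145)]: both('board',48,s(*p))
both('board right front',48,(462,278)); both('board right',48,(505,258)); both('b left',48,(389,248)); both('b far',48,(432,220))
both('cup top',99,s(644,120),d(312,330)); both('lemon',74,s(730,115),d(365,425))
both('micro lower edge corner',400,(276,117))
E
python3 m.py
```

```text
honey foot(top) [601. 186.] [594. 176.]
honey lid bottom [603. 183.] [598. 183.]
chilli lidtop [592.  10.] [589.   3.]
chilli base [587.   9.] [587.  -1.]
timer top [685.  81.] [678.  90.]
timer base [679.  83.] [676.  80.]
hub [595.  96.] [588.  95.]
[590.  99. 140.] [ 0. -0.  1. -2.  2. -2.  1.]
[588.  91. 140.] [-1. -0.  2.  1.  1. -2. -1.  1.]
board [ 368. -174.]
board [ 629. -289.]
board [ 338. -301.]
board [ 630. -152.]
board [612. -98.]
board [ 581. -296.]
board right front [ 357. -123.]
board right [ 357. -318.]
b left [603. -94.]
b far [ 667. -360.]
cup top [ 589. -156.] [ 581. -159.]
lemon [ 600. -249.] [ 591. -243.]
micro lower edge corner [914.  89.]
```

The crops confirm it: the amber jar with the dark lid underneath is at c1 (178,280) and c2 (187,85). The centre, about (590,95), agrees with r = 140, and the jar sits at about (598,182). I'll move over the rim, clear of the microwave, and look with the wrist camera.

Emit:
{"api": "move_arm", "payload": {"plan": [{"tx":1.1,"ty":-1.1},{"tx":2.2,"ty":-2.27},{"tx":2.2,"ty":-2.27},{"tx":2.2,"ty":-2.27},{"tx":2.2,"ty":-2.27},{"tx":2.2,"ty":-2.27},{"tx":2.2,"ty":-2.27},{"tx":2.2,"ty":-2.27},{"tx":2.2,"ty":-2.27},{"tx":2.2,"ty":-2.27},{"tx":2.2,"ty":-2.27},{"tx":2.2,"ty":-2.27}]}}

```text
schema error: expected keys tx, ty, tz, wx, wy, wz
```

Emit:
{"api": "move_arm", "payload": {"plan": [{"tx":2.2,"ty":-2.27},{"tx":2.2,"ty":-2.27},{"tx":2.2,"ty":-2.27},{"tx":2.2,"ty":-2.27},{"tx":2.2,"ty":-2.27},{"tx":2.2,"ty":-2.27},{"tx":2.2,"ty":-2.27},{"tx":2.2,"ty":-2.27},{"tx":2.2,"ty":-2.27},{"tx":2.2,"ty":-2.27},{"tx":2.2,"ty":-2.27},{"tx":2.2,"ty":-2.27}]}}

```text
schema error: expected keys tx, ty, tz, wx, wy, wz
```

Run:
```python
from h import *
s=env.state(); print(s['ee_pos'],s['ee_rot'],s['qpos'],s['time_s'])
snap('wrist','w1')
```

```text
[ 244.12282464 -520.19760936  213.33106042] [-1.79925563e+02 -9.30850794e-04  2.51380041e+01] [-6.60062705e+01  1.83420952e+01  8.96894199e+01 -5.84305551e-04
  7.20429255e+01 -1.14409466e+00] 0.15
```

View pics/w1.png

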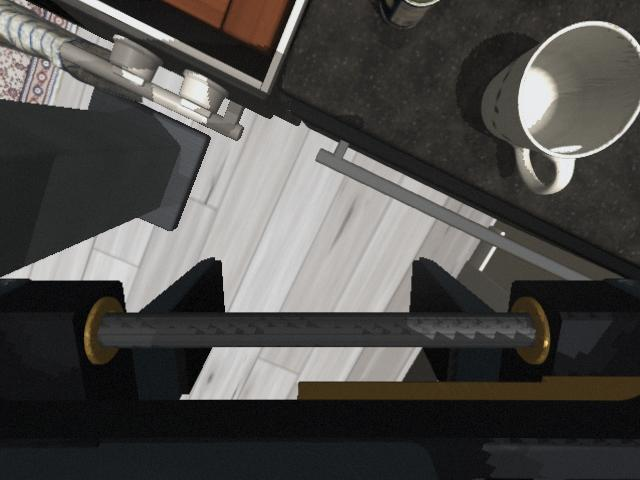

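That was the start view: every row needs all six keys, so nothing moved. The upper half of the wrist picture looks ahead along tool +x.

Emit:
{"api": "move_arm", "payload": {"plan": [{"tx":1.85,"ty":-2.12,"tz":0,"wx":0,"wy":0,"wz":0},{"tx":1.85,"ty":-2.12,"tz":0,"wx":0,"wy":0,"wz":0},{"tx":1.85,"ty":-2.12,"tz":0,"wx":0,"wy":0,"wz":0},{"tx":1.85,"ty":-2.12,"tz":0,"wx":0,"wy":0,"wz":0},{"tx":1.85,"ty":-2.12,"tz":0,"wx":0,"wy":0,"wz":0},{"tx":1.85,"ty":-2.12,"tz":0,"wx":0,"wy":0,"wz":0},{"tx":1.85,"ty":-2.12,"tz":0,"wx":0,"wy":0,"wz":0},{"tx":1.85,"ty":-2.12,"tz":0,"wx":0,"wy":0,"wz":0},{"tx":1.85,"ty":-2.12,"tz":0,"wx":0,"wy":0,"wz":0},{"tx":1.85,"ty":-2.12,"tz":0,"wx":0,"wy":0,"wz":0},{"tx":1.85,"ty":-2.12,"tz":0,"wx":0,"wy":0,"wz":0},{"tx":1.85,"ty":-2.12,"tz":0,"wx":0,"wy":0,"wz":0}]}}

```text
time_s: 1.2
ee_pos: [337.2, -194.6, 214.0]
ee_rot: [180.0, -0.0, 25.1]
force: [1.1, 0.2, -0.1]
gripper_width: 91.3
gripper_force: 0.0
```

Emit:
{"api": "move_arm", "payload": {"plan": [{"tx":1.85,"ty":-2.12,"tz":0,"wx":0,"wy":0,"wz":0},{"tx":1.85,"ty":-2.12,"tz":0,"wx":0,"wy":0,"wz":0},{"tx":1.85,"ty":-2.12,"tz":0,"wx":0,"wy":0,"wz":0},{"tx":1.85,"ty":-2.12,"tz":0,"wx":0,"wy":0,"wz":0},{"tx":1.85,"ty":-2.12,"tz":0,"wx":0,"wy":0,"wz":0},{"tx":1.85,"ty":-2.12,"tz":0,"wx":0,"wy":0,"wz":0},{"tx":1.85,"ty":-2.12,"tz":0,"wx":0,"wy":0,"wz":0},{"tx":1.85,"ty":-2.12,"tz":0,"wx":0,"wy":0,"wz":0},{"tx":1.85,"ty":-2.12,"tz":0,"wx":0,"wy":0,"wz":0},{"tx":1.85,"ty":-2.12,"tz":0,"wx":0,"wy":0,"wz":0},{"tx":1.85,"ty":-2.12,"tz":0,"wx":0,"wy":0,"wz":0},{"tx":1.85,"ty":-2.12,"tz":0,"wx":0,"wy":0,"wz":0}]}}

```text
time_s: 2.2
ee_pos: [430.1, 130.1, 213.9]
ee_rot: [180.0, 0.0, 25.2]
force: [-0.6, 0.1, 0.2]
gripper_width: 91.0
gripper_force: 0.0
```

Run:
```python
from h import *
s=env.state(); print(s['ee_pos'],s['ee_rot'],s['qpos'],s['time_s'])
snap('wrist','w1')
```

```text
[430.07392629 130.13566514 213.87961679] [1.79990093e+02 4.64565062e-03 2.51609201e+01] [ 1.53765624e+01  6.92697481e+00  1.04870055e+02 -1.13644126e-02
  6.82058647e+01  8.02198615e+01] 2.2
```

View pics/w1.png

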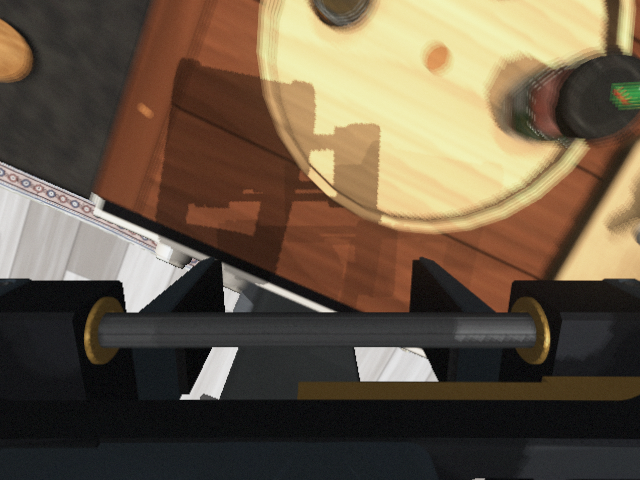

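The wrist view shows the hub mark at (437,58), the near rim edge passing (258,50), (365,214) and (440,231), and the jar bottom at about (342,3).

Run:
```python
from h import *
from scipy.optimize import least_squares
g=load('w1'); V=np.array(g['view']);print(-V[:3,:3].T@V[:3,3])
print('hub',atz(g,437,58,56))
Q=np.array([atz(g,*p,72)[:2] for p in [(257,40),(265,85),(305,165),(365,213),(440,232),(520,213)]])
r=least_squares(lambda c:np.hypot(*(Q-c[:2]).T)-140,[590,95]);print(r.x,r.fun)
```

```text
[495.67075707 161.04777006 383.87607322]
hub [592.79385269  99.94782341  56.        ]
[595.11395357  98.01852775] [ 4.17392066  1.02219548 -2.5414006  -2.84104197  0.90093936  3.81625392]
```

Emit:
{"api": "move_arm", "payload": {"plan": [{"tx":1.85,"ty":-0.6,"tz":0,"wx":0,"wy":0,"wz":-0.054},{"tx":2.05,"ty":-0.5,"tz":0,"wx":0,"wy":0,"wz":-0.054},{"tx":1.88,"ty":-0.29,"tz":0,"wx":0,"wy":0,"wz":-0.054},{"tx":1.73,"ty":-0.05,"tz":0,"wx":0,"wy":0,"wz":-0.054},{"tx":0,"ty":0,"tz":1.0,"wx":0,"wy":0,"wz":-0.054},{"tx":0,"ty":0,"tz":2.0,"wx":0,"wy":0,"wz":-0.054},{"tx":0,"ty":0,"tz":3.0,"wx":0,"wy":0,"wz":-0.054},{"tx":0,"ty":0,"tz":2.6,"wx":0,"wy":0,"wz":-0.054},{"tx":0,"ty":0,"tz":2.0,"wx":0,"wy":0,"wz":0},{"tx":0,"ty":0,"tz":0,"wx":0,"wy":0,"wz":0},{"tx":0,"ty":0,"tz":0,"wx":0,"wy":0,"wz":0}], "gripper": 4.5}}

```text
time_s: 3.17
ee_pos: [488.0, 178.2, 107.4]
ee_rot: [-179.9, 0.1, 49.9]
force: [0.2, -0.1, 0.2]
gripper_width: 44.9
gripper_force: 0.0
```

Run:
```python
from h import *
s=env.state(); print(s)
g=snap('wrist','w2');print(proj(g,[[487,183,72]]))
```

```text
{'time_s': 3.1667, 'qpos': array([ 1.87968635e+01,  1.88379091e+01,  1.05734426e+02, -6.66327700e-03,
        5.55597109e+01,  5.89187501e+01]), 'qvel': array([ 5.97630264e-02, -1.74462485e+00, -2.69414450e+00, -1.00262215e-01,
        1.70724245e-03, -3.77734793e-03]), 'effort': array([ 9.13039577e-03, -3.67069101e+01, -1.85261410e+01,  5.39501687e-02,
        4.55706308e-03, -6.29789531e-03]), 'ee_pos': array([487.98136079, 178.20647383, 107.36459402]), 'ee_rot': array([-1.79936530e+02,  1.15921601e-01,  4.98819523e+01]), 'force': array([ 0.24093665, -0.08317554,  0.15406049]), 'torque': array([-0.01683027, -0.01591564, -0.02931317]), 'gripper_force': 0.0, 'gripper_width': 44.90843458642109}
[[309.60430599 262.88556223]]
```

View pics/w2.png

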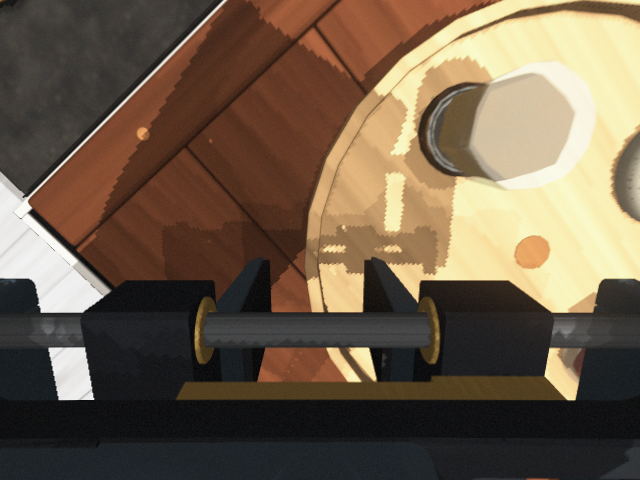

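The wrist view shows the hex foot of the jar centred at about (527,124), the hub at (532,252), and the rim between the open fingers at about (310,260). I'll fit the hexagon outline by code.

```bash
cat > hexfit.py <<'E'
from h import *
from scipy.ndimage import map_coordinates
def hexfit(f,c0,z,span=12):
    g=load(f); im=cv2.GaussianBlur(cv2.imread(f'pics/{f}.png'),(0,0),1.2).astype(float)
    mag=np.sqrt(sum(cv2.Sobel(im[:,:,i],cv2.CV_64F,1,0)**2+cv2.Sobel(im[:,:,i],cv2.CV_64F,0,1)**2 for i in range(3)))
    mag=np.minimum(mag,80)
    best=[]
    t=np.linspace(.1,.9,15)
    for a in range(0,60,3):
      v=np.array([[np.cos(np.radians(a+30+60*k)),np.sin(np.radians(a+30+60*k))] for k in range(7)])*24.8
      P=np.concatenate([v[k]+(v[k+1]-v[k])*t[:,None] for k in range(6)])
      for dx in range(-span,span+1,1):
        for dy in range(-span,span+1,1):
          best.append((dx,dy,a,P))
    out=[]
    for dx,dy,a,P in best:
        q=proj(g,np.c_[P+np.array(c0)+[dx,dy],np.full(len(P),z)])
        out.append((map_coordinates(mag,[q[:,1],q[:,0]],order=1,mode='nearest').mean(),c0[0]+dx,c0[1]+dy,a))
    out.sort(key=lambda r:-r[0]); return out
if __name__=='__main__':
    g=load('w2')
    print('hub',atz(g,532,252,56),'foot c',atz(g,527,124,131))
    Q=np.array([atz(g,*p,72)[:2] for p in [(305,245),(330,160),(385,90),(470,30)]])
    print(np.hypot(*(Q-[591,96]).T),np.hypot(*(Q-[592,96]).T),np.hypot(*(Q-[591,98]).T))
    o=hexfit('w2',np.round(atz(g,527,124,131)[:2]),131)
    for r in o[:6]: print(np.round(r,1))
E
python3 hexfit.py
```

```text
hub [592.33199245  96.31474179  56.        ] foot c [597.96017066 186.92159308 131.        ]
[138.53157991 137.05653766 133.83042379 132.5874014 ] [139.24832042 137.48224072 133.93932198 132.33078032] [137.14075648 135.24665575 131.84169089 130.65729756]
[ 58.4 599.  184.    6. ]
[ 58.3 599.  184.   12. ]
[ 58.3 599.  184.    3. ]
[ 58.1 599.  184.   15. ]
[ 57.2 599.  184.    9. ]
[ 56.8 599.  184.   18. ]
```

Emit:
{"api": "move_arm", "payload": {"plan": [{"tx":0,"ty":-0.19,"tz":0.8,"wx":0,"wy":0,"wz":-0.014},{"tx":0,"ty":-0.19,"tz":1.5,"wx":0,"wy":0,"wz":-0.014},{"tx":0,"ty":0,"tz":1.4,"wx":0,"wy":0,"wz":0},{"tx":0,"ty":0,"tz":0.8,"wx":0,"wy":0,"wz":0},{"tx":0,"ty":0,"tz":0,"wx":0,"wy":0,"wz":0}], "gripper": 2.4}}

```text
time_s: 3.63
ee_pos: [484.9, 180.8, 62.1]
ee_rot: [-180.0, 0.1, 51.5]
force: [-0.5, 0.1, 0.6]
gripper_width: 23.8
gripper_force: 0.0
```

Emit:
{"api": "move_arm", "payload": {"plan": [{"tx":0,"ty":0,"tz":0,"wx":0,"wy":0,"wz":0},{"tx":0,"ty":0,"tz":0,"wx":0,"wy":0,"wz":0},{"tx":0,"ty":0,"tz":0,"wx":0,"wy":0,"wz":0},{"tx":0,"ty":0,"tz":0,"wx":0,"wy":0,"wz":0},{"tx":0,"ty":0,"tz":0,"wx":0,"wy":0,"wz":0}], "gripper": 0, "force": 10}}

```text
time_s: 4.05
ee_pos: [485.7, 182.1, 63.8]
ee_rot: [-180.0, -0.1, 51.5]
force: [-2.3, 4.0, 2.2]
gripper_width: 9.3
gripper_force: 9.9
```

Emit:
{"api": "move_arm", "payload": {"plan": [{"tx":-0.095,"ty":0,"tz":0,"wx":0,"wy":0,"wz":-0.007},{"tx":-0.19,"ty":0.001,"tz":0,"wx":0,"wy":0,"wz":-0.014},{"tx":-0.285,"ty":0.003,"tz":0,"wx":0,"wy":0,"wz":-0.0209},{"tx":-0.38,"ty":0.005,"tz":0,"wx":0,"wy":0,"wz":-0.0279},{"tx":-0.475,"ty":0.0083,"tz":0,"wx":0,"wy":0,"wz":-0.0349},{"tx":-0.475,"ty":0.0083,"tz":0,"wx":0,"wy":0,"wz":-0.0349},{"tx":-0.475,"ty":0.0083,"tz":0,"wx":0,"wy":0,"wz":-0.0349},{"tx":-0.475,"ty":0.0083,"tz":0,"wx":0,"wy":0,"wz":-0.0349},{"tx":-0.475,"ty":0.0083,"tz":0,"wx":0,"wy":0,"wz":-0.0349},{"tx":-0.475,"ty":0.0083,"tz":0,"wx":0,"wy":0,"wz":-0.0349},{"tx":-0.475,"ty":0.0083,"tz":0,"wx":0,"wy":0,"wz":-0.0349},{"tx":-0.475,"ty":0.0083,"tz":0,"wx":0,"wy":0,"wz":-0.0349}]}}

```text
time_s: 5.05
ee_pos: [462.3, 139.9, 63.8]
ee_rot: [-179.9, -0.0, 71.6]
force: [-4.0, 3.8, 3.8]
gripper_width: 9.2
gripper_force: 10.0
```

Emit:
{"api": "move_arm", "payload": {"plan": [{"tx":-0.475,"ty":0.0083,"tz":0,"wx":0,"wy":0,"wz":-0.0349},{"tx":-0.475,"ty":0.0083,"tz":0,"wx":0,"wy":0,"wz":-0.0349},{"tx":-0.475,"ty":0.0083,"tz":0,"wx":0,"wy":0,"wz":-0.0349},{"tx":-0.475,"ty":0.0083,"tz":0,"wx":0,"wy":0,"wz":-0.0349},{"tx":-0.475,"ty":0.0083,"tz":0,"wx":0,"wy":0,"wz":-0.0349},{"tx":-0.475,"ty":0.0083,"tz":0,"wx":0,"wy":0,"wz":-0.0349},{"tx":-0.475,"ty":0.0083,"tz":0,"wx":0,"wy":0,"wz":-0.0349},{"tx":-0.475,"ty":0.0083,"tz":0,"wx":0,"wy":0,"wz":-0.0349},{"tx":-0.475,"ty":0.0083,"tz":0,"wx":0,"wy":0,"wz":-0.0349},{"tx":-0.475,"ty":0.0083,"tz":0,"wx":0,"wy":0,"wz":-0.0349},{"tx":-0.475,"ty":0.0083,"tz":0,"wx":0,"wy":0,"wz":-0.0349},{"tx":-0.475,"ty":0.0083,"tz":0,"wx":0,"wy":0,"wz":-0.0349}]}}

```text
time_s: 6.05
ee_pos: [455.7, 83.1, 63.7]
ee_rot: [-179.9, -0.0, 95.6]
force: [-3.6, 2.3, 5.3]
gripper_width: 9.7
gripper_force: 10.0
```

Emit:
{"api": "move_arm", "payload": {"plan": [{"tx":-0.475,"ty":0.0083,"tz":0,"wx":0,"wy":0,"wz":-0.0349},{"tx":-0.475,"ty":0.0083,"tz":0,"wx":0,"wy":0,"wz":-0.0349},{"tx":-0.475,"ty":0.0083,"tz":0,"wx":0,"wy":0,"wz":-0.0349},{"tx":-0.475,"ty":0.0083,"tz":0,"wx":0,"wy":0,"wz":-0.0349},{"tx":-0.475,"ty":0.0083,"tz":0,"wx":0,"wy":0,"wz":-0.0349},{"tx":-0.475,"ty":0.0083,"tz":0,"wx":0,"wy":0,"wz":-0.0349},{"tx":-0.475,"ty":0.0083,"tz":0,"wx":0,"wy":0,"wz":-0.0349},{"tx":-0.475,"ty":0.0083,"tz":0,"wx":0,"wy":0,"wz":-0.0349},{"tx":-0.475,"ty":0.0083,"tz":0,"wx":0,"wy":0,"wz":-0.0349},{"tx":-0.475,"ty":0.0083,"tz":0,"wx":0,"wy":0,"wz":-0.0349},{"tx":-0.475,"ty":0.0083,"tz":0,"wx":0,"wy":0,"wz":-0.0349},{"tx":-0.475,"ty":0.0083,"tz":0,"wx":0,"wy":0,"wz":-0.0349}]}}

```text
time_s: 7.05
ee_pos: [472.8, 28.8, 63.7]
ee_rot: [-179.9, -0.0, 119.7]
force: [-4.0, 1.2, 4.4]
gripper_width: 9.5
gripper_force: 10.0
```

Emit:
{"api": "move_arm", "payload": {"plan": [{"tx":-0.475,"ty":0.0083,"tz":0,"wx":0,"wy":0,"wz":-0.0349},{"tx":-0.475,"ty":0.0083,"tz":0,"wx":0,"wy":0,"wz":-0.0349},{"tx":-0.475,"ty":0.0083,"tz":0,"wx":0,"wy":0,"wz":-0.0349},{"tx":-0.475,"ty":0.0083,"tz":0,"wx":0,"wy":0,"wz":-0.0349},{"tx":-0.475,"ty":0.0083,"tz":0,"wx":0,"wy":0,"wz":-0.0349},{"tx":-0.475,"ty":0.0083,"tz":0,"wx":0,"wy":0,"wz":-0.0349},{"tx":-0.475,"ty":0.0083,"tz":0,"wx":0,"wy":0,"wz":-0.0349},{"tx":-0.475,"ty":0.0083,"tz":0,"wx":0,"wy":0,"wz":-0.0349},{"tx":-0.475,"ty":0.0083,"tz":0,"wx":0,"wy":0,"wz":-0.0349},{"tx":-0.475,"ty":0.0083,"tz":0,"wx":0,"wy":0,"wz":-0.0349},{"tx":-0.475,"ty":0.0083,"tz":0,"wx":0,"wy":0,"wz":-0.0349}]}}

```text
time_s: 7.97
ee_pos: [506.8, -10.9, 63.8]
ee_rot: [-179.9, -0.0, 141.7]
force: [-2.3, 0.0, 3.7]
gripper_width: 9.7
gripper_force: 10.0
```

Emit:
{"api": "move_arm", "payload": {"plan": [{"tx":-0.38,"ty":0.005,"tz":0,"wx":0,"wy":0,"wz":-0.0279},{"tx":-0.3,"ty":0.003,"tz":0,"wx":0,"wy":0,"wz":-0.022},{"tx":-0.22,"ty":0.002,"tz":0,"wx":0,"wy":0,"wz":-0.0165},{"tx":-0.15,"ty":0.001,"tz":0,"wx":0,"wy":0,"wz":-0.011},{"tx":-0.08,"ty":0,"tz":0,"wx":0,"wy":0,"wz":-0.006},{"tx":-0.03,"ty":0,"tz":0,"wx":0,"wy":0,"wz":-0.002},{"tx":0,"ty":0,"tz":0,"wx":0,"wy":0,"wz":0},{"tx":0,"ty":0,"tz":0,"wx":0,"wy":0,"wz":0},{"tx":0,"ty":0,"tz":0,"wx":0,"wy":0,"wz":0},{"tx":0,"ty":0,"tz":0,"wx":0,"wy":0,"wz":0},{"tx":0,"ty":0,"tz":0,"wx":0,"wy":0,"wz":0}]}}

```text
time_s: 8.88
ee_pos: [516.2, -17.7, 63.7]
ee_rot: [-179.9, 0.0, 146.5]
force: [-4.1, -1.1, 5.8]
gripper_width: 9.6
gripper_force: 10.0
```

Emit:
{"api": "move_arm", "payload": {"plan": [{"tx":0,"ty":0,"tz":0,"wx":0,"wy":0,"wz":0},{"tx":0,"ty":0,"tz":0,"wx":0,"wy":0,"wz":0},{"tx":0,"ty":0,"tz":0,"wx":0,"wy":0,"wz":0},{"tx":0,"ty":0,"tz":-0.7,"wx":0,"wy":0,"wz":0},{"tx":0,"ty":0,"tz":-1.5,"wx":0,"wy":0,"wz":0},{"tx":0,"ty":0,"tz":-3,"wx":0,"wy":0,"wz":0},{"tx":0,"ty":0,"tz":-3,"wx":0,"wy":0,"wz":0},{"tx":0,"ty":0,"tz":-3,"wx":0,"wy":0,"wz":0},{"tx":0,"ty":0,"tz":-2,"wx":0,"wy":0,"wz":0}], "gripper": 2.4}}

```text
time_s: 9.63
ee_pos: [517.9, -17.1, 198.4]
ee_rot: [179.9, 0.2, 146.4]
force: [0.5, 0.1, -0.1]
gripper_width: 23.8
gripper_force: 0.0
```

Run:
```python
from h import *
s=env.state(); print(list(s['qpos']),list(s['ee_pos']),s['ee_rot'],s['force'])
```

```text
[np.float64(-3.1664872447649794), np.float64(13.691162119123781), np.float64(98.55723558062239), np.float64(0.0023683047652072503), np.float64(67.48440652243525), np.float64(-59.53550979410961)] [np.float64(517.8959756235103), np.float64(-17.120600797132457), np.float64(198.41646473072905)] [179.8626405    0.22919609 146.36784601] [ 0.49746441  0.06331213 -0.08813054]
```

```bash
cat > fit0.py <<'E'
import numpy as np
from scipy.optimize import least_squares
d=[(-66.006,18.342,89.689,72.043,244.123,-520.198,213.331),(15.377,6.927,104.870,68.206,430.074,130.136,213.880),(18.797,18.838,105.734,55.560,487.981,178.206,107.365),(-3.1665,13.691,98.557,67.484,517.896,-17.121,198.416)]
def f(p,full=True):
    a,L2,L3,dl,H,off=p; o=[]
    for q1,q2,q3,q5,x,y,z in d:
        q1,q2,q3=np.radians([q1,q2,q3]); u=a+L2*np.sin(q2)+L3*np.sin(q2+q3+dl)
        o+= [u*np.cos(q1)-off*np.sin(q1)-x, u*np.sin(q1)+off*np.cos(q1)-y, H+L2*np.cos(q2)+L3*np.cos(q2+q3+dl)-z]
    return o
r=least_squares(f,[0,400,400,0,100,11],x_scale=[10,100,100,.1,100,10]);print(r.x,np.round(r.fun,1),r.cost)
E
python3 fit0.py
```

```text
[ 3.18170965e-01  5.89140022e+02  4.19251740e+02  6.49252296e-02
 -1.90424486e+02  1.14769646e+01] [ 0.2 -0.6  0.1  0.5  0.2 -0.1  0.2  0.1 -0.  -1.4  0.  -0. ] 1.2964009561120413
```

Emit:
{"api": "move_arm", "payload": {"plan": [{"tx":1.0,"ty":-0.6,"tz":-1.67,"wx":0,"wy":0,"wz":0},{"tx":1.7,"ty":-1.1,"tz":-1.67,"wx":0,"wy":0,"wz":0},{"tx":1.7,"ty":-1.1,"tz":-1.67,"wx":0,"wy":0,"wz":0},{"tx":1.7,"ty":-1.1,"tz":-1.67,"wx":0,"wy":0,"wz":0},{"tx":1.7,"ty":-1.1,"tz":-1.67,"wx":0,"wy":0,"wz":0},{"tx":0,"ty":0,"tz":0,"wx":-0.083,"wy":0.055,"wz":0},{"tx":0,"ty":0,"tz":0,"wx":-0.083,"wy":0.055,"wz":0},{"tx":0,"ty":0,"tz":0,"wx":-0.083,"wy":0.055,"wz":0},{"tx":0,"ty":0,"tz":0,"wx":-0.083,"wy":0.055,"wz":0},{"tx":0,"ty":0,"tz":0,"wx":-0.083,"wy":0.055,"wz":0},{"tx":0,"ty":0,"tz":0,"wx":-0.083,"wy":0.055,"wz":0}], "gripper": 8}}

```text
time_s: 10.55
ee_pos: [424.5, -16.0, 279.7]
ee_rot: [150.2, -18.0, 151.2]
force: [-0.3, 0.8, -0.0]
gripper_width: 80.2
gripper_force: 0.0
```

```bash
cat > kin.py <<'E'
import numpy as np
from scipy.spatial.transform import Rotation as R
from scipy.optimize import least_squares
D=[([-66.006,18.342,89.689,0,72.043,-1.144],[244.123,-520.198,213.331],[180,0,25.14]),([15.377,6.927,104.870,0,68.206,80.22],[430.074,130.136,213.880],[180,0,25.16]),([18.797,18.838,105.734,0,55.560,58.919],[487.981,178.206,107.365],[-179.94,.1,49.88]),([-3.1665,13.691,98.557,0,67.484,-59.5355],[517.896,-17.121,198.416],[179.86,.23,146.37])]
def fk(q,p):
    a,L2,L3,dl,h0,off,Lt,e=p
    q=np.asarray(q,float); c=R.from_euler('z',q[0],degrees=True)
    t2,t3=np.radians(q[1]),np.radians(q[1]+q[2])
    w=np.array([a+L2*np.sin(t2)+L3*np.sin(t3+dl)+e*np.cos(t3)*0,off,h0+L2*np.cos(t2)+L3*np.cos(t3+dl)])
    r=c*R.from_euler('Y',q[1]+q[2],degrees=True)*R.from_euler('ZYZ',[q[3],q[4],q[5]+90],degrees=True)
    return c.apply(w)+r.apply([0,0,Lt]), r
def fit(D):
    f=lambda p:np.concatenate([fk(q,p)[0]-x for q,x,_ in D]+[[p[7]]])
    s=least_squares(f,[0,589,419,.065,100,11.5,290,0],x_scale=[10,100,100,.1,100,10,100,1]);return s
E
python3 - <<'E'
from kin import *
from h import env
s=env.state();print(np.round(s['qpos'],3).tolist(),np.round(s['ee_pos'],2).tolist(),np.round(s['ee_rot'],2).tolist(),s['time_s'])
D2=D+[(s['qpos'],s['ee_pos'],0)]
r=fit(D2);print(np.round(r.x,4),np.round(r.fun,1))
print(fk(s['qpos'],r.x)[1].as_euler('xyz',degrees=True))
np.save('p.npy',r.x)
E
```

```text
[-27.336, 8.577, 101.812, 30.311, 87.272, -90.024] [424.54, -16.03, 279.7] [150.16, -18.02, 151.24] 10.55
[1.540000e-02 5.917653e+02 4.177555e+02 6.040000e-02 1.403698e+02
 1.147800e+01 3.356977e+02 0.000000e+00] [-0. -0.  0. -0.  0. -0. -0.  0.  0.  0. -0.  0. -0. -0.  0.  0.]
[150.15873044 -18.01571929 151.2384656 ]
```

```bash
cat > ik.py <<'E'
from kin import *
p=np.load('p.npy'); lo=np.array([-177.97,-48.28,12.27,-77.06,2.81,-146.56]);hi=np.array([177.97,115.42,149.76,257.06,150.46,146.56])
def pose(az,el,up):  # tool z at azimuth az, elevation el; up=+1: tool x up side
    a,e=np.radians([az,el]); z=np.array([np.cos(a)*np.cos(e),np.sin(a)*np.cos(e),np.sin(e)])
    y=up*np.array([np.sin(a),-np.cos(a),0]); return R.from_matrix(np.c_[np.cross(y,z),y,z])
def ik(x,r,q0):
    f=lambda q:np.concatenate([fk(q,p)[0]-x,200*(fk(q,p)[1].inv()*r).as_rotvec()])
    s=least_squares(f,np.clip(q0,lo+.1,hi-.1),bounds=(lo,hi),x_scale=10); return s.x,np.abs(s.fun).max()
def alls(x,r,n=40,seed=0):
    g=np.random.default_rng(seed); S=[]
    for _ in range(n):
        q0=g.uniform(lo,hi); q0[0]=g.uniform(-90,90);q0[1]=g.uniform(-40,60);q0[2]=g.uniform(70,149)
        q,e=ik(x,r,q0)
        if e<.5 and not any(np.abs(q-t).max()<2 for t in S): S.append(q)
    return S
E
python3 - <<'E'
from ik import *
jar=np.array([503.5,96,94.])
for az in (-46,-40,-30,-20):
  for el in (0,):
    for up in (1,-1):
      r=pose(az,el,up); x=jar+9*r.as_matrix()[:,2]
      print('pick',az,el,up,[np.round(q).tolist() for q in alls(x,r,25)])
jar=np.array([400,-160,85.])
for az in (-60,-75,-90):
    for up in (1,-1):
      r=pose(az,0,up); x=jar+9*r.as_matrix()[:,2]
      print('place',az,up,[np.round(q).tolist() for q in alls(x,r,25)])
E
```

```text
pick -46 0 1 []
pick -46 0 -1 []
pick -40 0 1 []
pick -40 0 -1 []
pick -30 0 1 []
pick -30 0 -1 []
pick -20 0 1 [[44.0, 58.0, 150.0, 247.0, 102.0, -64.0]]
pick -20 0 -1 [[44.0, 58.0, 150.0, 247.0, 102.0, 116.0]]
place -60 1 []
place -60 -1 []
place -75 1 []
place -75 -1 []
place -90 1 [[21.0, 52.0, 129.0, -69.0, 89.0, -89.0]]
place -90 -1 [[21.0, 52.0, 129.0, -69.0, 89.0, 91.0]]
```

Run:
```python
from ik import *
from h import load,atz
jar=np.array([402,-268,86.])
for az in (15,30,45,60):
    for up in (1,-1):
      r=pose(az,0,up); x=jar+9*r.as_matrix()[:,2]
      print('side',az,up,np.round(x-336*r.as_matrix()[:,2]),[np.round(q).tolist() for q in alls(x,r,25)])
g=load('w0') if False else load('wrist0')
for n,u,v,z in [('mugbase?',530,155,0),('mug rim L',487,100,95),('mug rim bottom',580,155,95),('drawer/cover edge',270,120,26),('counter front',560,270,0),('counter corner',300,120,0),('jar',405,10,0)]: print(n,np.round(atz(g,u,v,z)))
```

```text
side 15 1 [  86. -353.   86.] [[-78.0, 54.0, 139.0, 87.0, 89.0, -103.0]]
side 15 -1 [  86. -353.   86.] [[-78.0, 54.0, 139.0, 87.0, 89.0, 77.0]]
side 30 1 [ 119. -431.   86.] [[-76.0, 52.0, 127.0, 74.0, 90.0, -89.0]]
side 30 -1 [ 119. -431.   86.] [[-76.0, 52.0, 127.0, 74.0, 90.0, 91.0]]
side 45 1 [ 171. -499.   86.] [[-72.0, 53.0, 116.0, 63.0, 95.0, -80.0]]
side 45 -1 [ 171. -499.   86.] [[-72.0, 53.0, 116.0, 63.0, 95.0, 100.0]]
side 60 1 [ 238. -551.   86.] [[-68.0, 54.0, 106.0, 54.0, 102.0, -74.0]]
side 60 -1 [ 238. -551.   86.] [[-68.0, 54.0, 106.0, 54.0, 102.0, 106.0]]
mugbase? [ 385. -688.    0.]
mug rim L [ 386. -589.   95.]
mug rim bottom [ 382. -673.   95.]
drawer/cover edge [ 306. -444.   26.]
counter front [ 297. -784.    0.]
counter corner [ 318. -467.    0.]
jar [ 445. -514.    0.]
```

```bash
cat >> ik.py <<'E'
def seg(cur,tgt,nr,nt,order='rt'):
    (x,r),(X,Q)=cur,tgt; w=(r.inv()*Q).as_rotvec(); rr=Q if order=='rt' else r
    t=rr.inv().apply(np.asarray(X)-x)/10
    print('ang',np.degrees(np.linalg.norm(w)).round(1),'| rot rows',nr,np.round(w/max(nr,1),4),'| shift rows',nt,np.round(t/max(nt,1),3), order)
def cur():
    from h import env
    s=env.state(); print(np.round(s['ee_pos'],1),np.round(s['ee_rot'],1),np.round(s['qpos']),s['time_s']); return s['ee_pos'],R.from_euler('xyz',s['ee_rot'],degrees=True)
def down(yaw): return R.from_euler('xyz',[180,0,yaw],degrees=True)
def path(P,q):  # list of poses: check joint path
    for x,r in P:
        q,e=ik(x,r,q); print(np.round(q).tolist(),round(e,1))
E
python3 - <<'E'
from ik import *
c=cur(); seg(c,([480,10,260],down(74)),14,3)
E
```

```text
[424.5 -16.  279.7] [150.2 -18.  151.2] [-27.   9. 102.  30.  87. -90.] 10.55
ang 79.1 | rot rows 14 [ 0.0161 -0.0429  0.0874] | shift rows 3 [1.344 1.538 0.657] rt
```

Emit:
{"api": "move_arm", "payload": {"plan": [{"tx":0,"ty":0,"tz":0,"wx":0.0161,"wy":-0.0429,"wz":0.0874},{"tx":0,"ty":0,"tz":0,"wx":0.0161,"wy":-0.0429,"wz":0.0874},{"tx":0,"ty":0,"tz":0,"wx":0.0161,"wy":-0.0429,"wz":0.0874},{"tx":0,"ty":0,"tz":0,"wx":0.0161,"wy":-0.0429,"wz":0.0874},{"tx":0,"ty":0,"tz":0,"wx":0.0161,"wy":-0.0429,"wz":0.0874},{"tx":0,"ty":0,"tz":0,"wx":0.0161,"wy":-0.0429,"wz":0.0874},{"tx":0,"ty":0,"tz":0,"wx":0.0161,"wy":-0.0429,"wz":0.0874},{"tx":0,"ty":0,"tz":0,"wx":0.0161,"wy":-0.0429,"wz":0.0874},{"tx":0,"ty":0,"tz":0,"wx":0.0161,"wy":-0.0429,"wz":0.0874},{"tx":0,"ty":0,"tz":0,"wx":0.0161,"wy":-0.0429,"wz":0.0874}]}}

```text
time_s: 11.38
ee_pos: [423.9, -15.6, 279.2]
ee_rot: [174.8, -8.7, 94.2]
force: [0.3, 0.4, -0.1]
gripper_width: 79.8
gripper_force: 0.0
```

Emit:
{"api": "move_arm", "payload": {"plan": [{"tx":0,"ty":0,"tz":0,"wx":0.0161,"wy":-0.0429,"wz":0.0874},{"tx":0,"ty":0,"tz":0,"wx":0.0161,"wy":-0.0429,"wz":0.0874},{"tx":0,"ty":0,"tz":0,"wx":0.0161,"wy":-0.0429,"wz":0.0874},{"tx":0,"ty":0,"tz":0,"wx":0.0161,"wy":-0.0429,"wz":0.0874},{"tx":1.34,"ty":1.54,"tz":0.66,"wx":0,"wy":0,"wz":0},{"tx":1.34,"ty":1.54,"tz":0.66,"wx":0,"wy":0,"wz":0},{"tx":1.34,"ty":1.54,"tz":0.66,"wx":0,"wy":0,"wz":0},{"tx":0,"ty":0,"tz":0,"wx":0,"wy":0,"wz":0},{"tx":0,"ty":0,"tz":0,"wx":0,"wy":0,"wz":0}]}}

```text
time_s: 12.13
ee_pos: [479.5, 10.5, 258.1]
ee_rot: [-179.8, 0.3, 74.1]
force: [-1.2, -0.7, 0.2]
gripper_width: 80.4
gripper_force: 0.0
```

Run:
```python
from ik import *
from hexfit import *
cur(); g=snap('wrist','w3'); print(proj(g,[[503.5,96,131],[591.5,96,56]]))
o=hexfit('w3',np.array([503,96]),131)
for r in o[:8]: print(np.round(r,1))
```

```text
[479.5  10.5 258.1] [-179.8    0.3   74.1] [ 0.  8. 97. -0. 75. 16.] 12.1333
[[315.96558117 114.76293391]
 [407.58450208  91.63749562]]
[ 78.9 503.   94.   45. ]
[ 78.6 503.   94.   42. ]
[ 78.4 504.   94.   45. ]
[ 78.3 504.   94.   42. ]
[ 78.2 504.   94.   48. ]
[ 78. 504.  94.  39.]
[ 77.8 503.   94.   39. ]
[ 77.7 504.   94.   51. ]
```

View pics/w3.png

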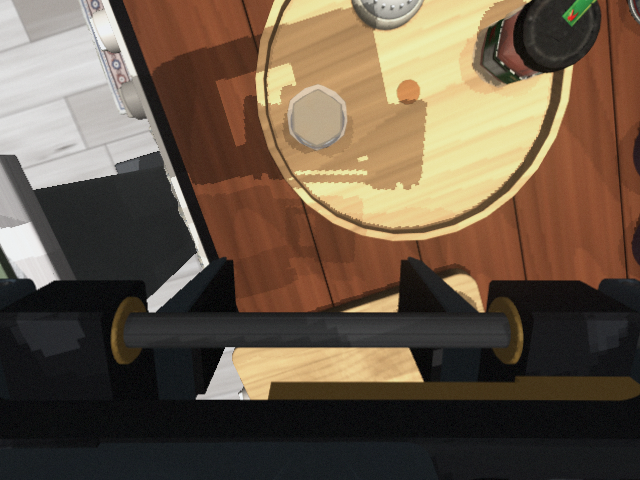

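The jar now stands at the front, at px (316,116), with flats left and right as predicted. The chilli jar (545,40) and timer (385,8) are undisturbed, and the board's left edge runs (235,352) to (478,275). Next is a top-down grasp with yaw 74.

Run:
```python
from ik import *
from h import *
c=cur(); seg(c,([503.5,94.5,175],down(74)),1,4); seg(([503.5,94.5,175],down(74)),([503.5,94.5,97],down(74)),1,4)
g=load('w3')
for u,v in [(235,352),(478,275),(232,365),(460,270)]: print(atz(g,u,v,48))
```

```text
[479.1  10.2 258.5] [-179.8    0.3   74. ] [-0.  8. 97. -0. 75. 16.] 12.1833
ang 0.3 | rot rows 1 [-0.0028  0.0045  0.0005] | shift rows 4 [2.193 0.007 2.087] rt
ang 0.0 | rot rows 1 [0. 0. 0.] | shift rows 4 [ 0.   -0.    1.95] rt
[ 344.54706752 -122.06247922   48.        ]
[ 626.57119013 -105.20869301   48.        ]
[ 335.67657308 -137.08778197   48.        ]
[609.06652694 -94.30597951  48.        ]
```

Emit:
{"api": "move_arm", "payload": {"plan": [{"tx":2.19,"ty":0.01,"tz":2.09,"wx":0,"wy":0,"wz":0},{"tx":2.19,"ty":0.01,"tz":2.09,"wx":0,"wy":0,"wz":0},{"tx":2.19,"ty":0.01,"tz":2.09,"wx":0,"wy":0,"wz":0},{"tx":2.19,"ty":0,"tz":2.09,"wx":0,"wy":0,"wz":0},{"tx":0,"ty":0,"tz":0,"wx":0,"wy":0,"wz":0},{"tx":0,"ty":0,"tz":2.0,"wx":0,"wy":0,"wz":0},{"tx":0,"ty":0,"tz":2.4,"wx":0,"wy":0,"wz":0},{"tx":0,"ty":0,"tz":2.2,"wx":0,"wy":0,"wz":0},{"tx":0,"ty":0,"tz":1.2,"wx":0,"wy":0,"wz":0},{"tx":0,"ty":0,"tz":0,"wx":0,"wy":0,"wz":0},{"tx":0,"ty":0,"tz":0,"wx":0,"wy":0,"wz":0}]}}

```text
time_s: 13.1
ee_pos: [503.3, 93.1, 97.3]
ee_rot: [-179.9, 0.2, 74.0]
force: [0.2, 0.6, 0.2]
gripper_width: 79.9
gripper_force: 0.0
```

Emit:
{"api": "move_arm", "payload": {"plan": [{"tx":0,"ty":0,"tz":0,"wx":0,"wy":0,"wz":0},{"tx":0,"ty":0,"tz":0,"wx":0,"wy":0,"wz":0},{"tx":0,"ty":0,"tz":0,"wx":0,"wy":0,"wz":0},{"tx":0,"ty":0,"tz":0,"wx":0,"wy":0,"wz":0},{"tx":0,"ty":0,"tz":0,"wx":0,"wy":0,"wz":0},{"tx":0,"ty":0,"tz":0,"wx":0,"wy":0,"wz":0},{"tx":0,"ty":0,"tz":0,"wx":0,"wy":0,"wz":0},{"tx":0,"ty":0,"tz":0,"wx":0,"wy":0,"wz":0}], "gripper": 3.5, "force": 20}}

```text
time_s: 13.77
ee_pos: [503.5, 93.9, 96.7]
ee_rot: [-179.9, 0.2, 74.0]
force: [-1.1, 0.8, 2.9]
gripper_width: 43.7
gripper_force: 20.0
```

Emit:
{"api": "move_arm", "payload": {"plan": [{"tx":0,"ty":0,"tz":-0.3,"wx":0,"wy":0,"wz":0},{"tx":0,"ty":0,"tz":-0.7,"wx":0,"wy":0,"wz":0},{"tx":0,"ty":0,"tz":-1.2,"wx":0,"wy":0,"wz":0},{"tx":0,"ty":0,"tz":-1.8,"wx":0,"wy":0,"wz":0},{"tx":0,"ty":0,"tz":-2.0,"wx":0,"wy":0,"wz":0},{"tx":0,"ty":0,"tz":-2.0,"wx":0,"wy":0,"wz":0},{"tx":-0.7,"ty":-0.01,"tz":-1.5,"wx":0,"wy":0,"wz":0},{"tx":-1.4,"ty":-0.03,"tz":-0.6,"wx":0,"wy":0,"wz":0},{"tx":-2.1,"ty":-0.04,"tz":0,"wx":0,"wy":0,"wz":0},{"tx":-2.6,"ty":-0.05,"tz":0,"wx":0,"wy":0,"wz":0},{"tx":-2.8,"ty":-0.05,"tz":0,"wx":0,"wy":0,"wz":0},{"tx":-2.8,"ty":-0.05,"tz":0,"wx":0,"wy":0,"wz":0}]}}

```text
time_s: 14.77
ee_pos: [465.9, -25.8, 197.4]
ee_rot: [-179.8, 0.3, 74.0]
force: [0.5, -0.2, -2.7]
gripper_width: 43.9
gripper_force: 20.0
```

Emit:
{"api": "move_arm", "payload": {"plan": [{"tx":-2.8,"ty":-0.05,"tz":0,"wx":0,"wy":0,"wz":0},{"tx":-2.8,"ty":-0.05,"tz":0,"wx":0,"wy":0,"wz":0},{"tx":-2.8,"ty":-0.05,"tz":0,"wx":0,"wy":0,"wz":0},{"tx":-2.8,"ty":-0.05,"tz":0,"wx":0,"wy":0,"wz":0},{"tx":-2.8,"ty":-0.05,"tz":0,"wx":0,"wy":0,"wz":0},{"tx":-2.8,"ty":-0.05,"tz":0,"wx":0,"wy":0,"wz":0},{"tx":-2.8,"ty":-0.05,"tz":0,"wx":0,"wy":0,"wz":0},{"tx":-2.6,"ty":-0.05,"tz":0,"wx":0,"wy":0,"wz":0},{"tx":-1.8,"ty":-0.04,"tz":0,"wx":0,"wy":0,"wz":-0.08},{"tx":-1.2,"ty":-0.03,"tz":0,"wx":0,"wy":0,"wz":-0.1},{"tx":0,"ty":0,"tz":0,"wx":0,"wy":0,"wz":-0.1},{"tx":0,"ty":0,"tz":0,"wx":0,"wy":0,"wz":-0.05}]}}

```text
time_s: 15.77
ee_pos: [392.8, -266.5, 198.2]
ee_rot: [-179.7, 0.1, 93.0]
force: [-0.4, -1.2, -2.0]
gripper_width: 43.5
gripper_force: 20.0
```

Run:
```python
from ik import *
c=cur(); seg(c,([393,-266,110],down(93)),1,5)
```

```text
[ 392.8 -266.5  198.2] [-1.797e+02  1.000e-01  9.300e+01] [-35.  10. 103.  -0.  67. -38.] 15.7667
ang 0.3 | rot rows 1 [-0.005   0.0023  0.0005] | shift rows 5 [0.009 0.005 1.765] rt
```

Emit:
{"api": "move_arm", "payload": {"plan": [{"tx":0,"ty":0,"tz":1.0,"wx":-0.005,"wy":0.002,"wz":0},{"tx":0,"ty":0,"tz":2.0,"wx":0,"wy":0,"wz":0},{"tx":0,"ty":0,"tz":2.5,"wx":0,"wy":0,"wz":0},{"tx":0,"ty":0,"tz":2.3,"wx":0,"wy":0,"wz":0},{"tx":0,"ty":0,"tz":1.5,"wx":0,"wy":0,"wz":0},{"tx":0,"ty":0,"tz":0.7,"wx":0,"wy":0,"wz":0},{"tx":0,"ty":0,"tz":0.4,"wx":0,"wy":0,"wz":0},{"tx":0,"ty":0,"tz":0.2,"wx":0,"wy":0,"wz":0},{"tx":0,"ty":0,"tz":0,"wx":0,"wy":0,"wz":0},{"tx":0,"ty":0,"tz":0,"wx":0,"wy":0,"wz":0}]}}

```text
time_s: 16.6
ee_pos: [394.9, -266.1, 93.8]
ee_rot: [179.8, 0.1, 92.9]
force: [0.5, 0.0, -2.7]
gripper_width: 43.5
gripper_force: 20.0
```

Emit:
{"api": "move_arm", "payload": {"plan": [{"tx":0,"ty":0,"tz":0.1,"wx":0,"wy":0,"wz":0},{"tx":0,"ty":0,"tz":0.1,"wx":0,"wy":0,"wz":0},{"tx":0,"ty":0,"tz":0,"wx":0,"wy":0,"wz":0}]}}

```text
time_s: 16.85
ee_pos: [394.6, -265.7, 91.2]
ee_rot: [179.9, 0.1, 92.9]
force: [-1.1, -0.6, -2.7]
gripper_width: 43.8
gripper_force: 20.0
```

Emit:
{"api": "move_arm", "payload": {"plan": [{"tx":0,"ty":0,"tz":0.1,"wx":0,"wy":0,"wz":0},{"tx":0,"ty":0,"tz":0.1,"wx":0,"wy":0,"wz":0},{"tx":0,"ty":0,"tz":0,"wx":0,"wy":0,"wz":0}]}}

```text
time_s: 17.1
ee_pos: [394.4, -265.6, 88.8]
ee_rot: [179.9, 0.1, 92.9]
force: [-0.6, -0.2, -1.9]
gripper_width: 43.5
gripper_force: 20.0
```

Emit:
{"api": "move_arm", "payload": {"plan": [{"tx":0,"ty":0,"tz":0.07,"wx":0,"wy":0,"wz":0},{"tx":0,"ty":0,"tz":0,"wx":0,"wy":0,"wz":0}]}}

```text
time_s: 17.27
ee_pos: [394.5, -265.7, 88.3]
ee_rot: [179.9, 0.1, 92.9]
force: [-0.7, 0.3, -0.8]
gripper_width: 43.8
gripper_force: 20.0
```

Emit:
{"api": "move_arm", "payload": {"plan": [{"tx":0,"ty":0,"tz":0.03,"wx":0,"wy":0,"wz":0},{"tx":0,"ty":0,"tz":0,"wx":0,"wy":0,"wz":0},{"tx":0,"ty":0,"tz":0,"wx":0,"wy":0,"wz":0},{"tx":0,"ty":0,"tz":-0.5,"wx":0,"wy":0,"wz":0},{"tx":0,"ty":0,"tz":-1.5,"wx":0,"wy":0,"wz":0},{"tx":0,"ty":0,"tz":-3,"wx":0,"wy":0,"wz":0},{"tx":0,"ty":0,"tz":-3,"wx":0,"wy":0,"wz":0},{"tx":0,"ty":0,"tz":-3,"wx":0,"wy":0,"wz":0},{"tx":0,"ty":0,"tz":-3,"wx":0,"wy":0,"wz":0},{"tx":0,"ty":0,"tz":-2,"wx":0,"wy":0,"wz":0}], "gripper": 7}}

```text
time_s: 18.1
ee_pos: [394.9, -266.0, 251.5]
ee_rot: [179.7, 0.2, 92.9]
force: [0.4, -0.2, -0.7]
gripper_width: 70.0
gripper_force: 0.0
```

Run:
```python
from ik import *
from h import env
c=cur(); q=env.state()['qpos']
d=np.array([np.cos(np.radians(33)),np.sin(np.radians(33)),0]); X=np.array([394.5,-265.7,0])+9*d
for up in (1,-1):
  T=pose(33,0,up); seg(c,(X+[0,0,250],T),20,2)
  w=(c[1].inv()*T).as_rotvec()
  path([(c[0],c[1]*R.from_rotvec(w*k/8)) for k in range(1,9)]+[(X+[0,0,z],T) for z in (250,150,86)],q)
```

```text
[ 394.9 -266.   251.5] [179.7   0.2  92.9] [-35.   8.  98.   0.  74. -38.] 18.1
ang 104.5 | rot rows 20 [-0.0404  0.0707  0.041 ] | shift rows 2 [-0.077 -0.025  0.443] rt
[-43.0, 9.0, 98.0, 12.0, 76.0, -44.0] 0.0
[-51.0, 11.0, 99.0, 23.0, 79.0, -48.0] 0.0
[-58.0, 13.0, 101.0, 33.0, 82.0, -52.0] 0.0
[-63.0, 16.0, 104.0, 42.0, 85.0, -55.0] 0.0
[-68.0, 19.0, 107.0, 50.0, 88.0, -57.0] 0.0
[-72.0, 23.0, 112.0, 58.0, 91.0, -60.0] 0.0
[-75.0, 27.0, 118.0, 65.0, 95.0, -63.0] 0.0
[-77.0, 32.0, 124.0, 71.0, 98.0, -67.0] 0.0
[-76.0, 32.0, 124.0, 72.0, 98.0, -67.0] 0.0
[-76.0, 44.0, 126.0, 71.0, 93.0, -81.0] 0.0
[-76.0, 52.0, 125.0, 71.0, 91.0, -88.0] 0.0
ang 138.4 | rot rows 20 [-0.0792 -0.0453 -0.0791] | shift rows 2 [0.077 0.025 0.443] rt
[-38.0, 1.0, 107.0, 4.0, 59.0, -54.0] 0.0
[-44.0, -4.0, 116.0, 17.0, 46.0, -79.0] 0.0
[-53.0, -6.0, 124.0, 42.0, 40.0, -119.0] 0.0
[-60.0, -5.0, 126.0, 57.0, 45.0, -147.0] 13.5
[-58.0, -5.0, 124.0, 53.0, 47.0, -147.0] 46.9
[-56.0, -6.0, 121.0, 50.0, 48.0, -147.0] 79.0
[-51.0, -7.0, 120.0, 45.0, 46.0, -147.0] 113.6
[-43.0, -10.0, 123.0, 39.0, 35.0, -147.0] 154.6
[-41.0, -10.0, 124.0, 39.0, 34.0, -147.0] 154.3
[-33.0, -4.0, 132.0, 32.0, 16.0, -147.0] 184.6
[-29.0, 2.0, 136.0, 27.0, 7.0, -147.0] 207.1
```

Emit:
{"api": "move_arm", "payload": {"plan": [{"tx":0,"ty":0,"tz":0,"wx":-0.0404,"wy":0.0707,"wz":0.041},{"tx":0,"ty":0,"tz":0,"wx":-0.0404,"wy":0.0707,"wz":0.041},{"tx":0,"ty":0,"tz":0,"wx":-0.0404,"wy":0.0707,"wz":0.041},{"tx":0,"ty":0,"tz":0,"wx":-0.0404,"wy":0.0707,"wz":0.041},{"tx":0,"ty":0,"tz":0,"wx":-0.0404,"wy":0.0707,"wz":0.041},{"tx":0,"ty":0,"tz":0,"wx":-0.0404,"wy":0.0707,"wz":0.041},{"tx":0,"ty":0,"tz":0,"wx":-0.0404,"wy":0.0707,"wz":0.041},{"tx":0,"ty":0,"tz":0,"wx":-0.0404,"wy":0.0707,"wz":0.041},{"tx":0,"ty":0,"tz":0,"wx":-0.0404,"wy":0.0707,"wz":0.041},{"tx":0,"ty":0,"tz":0,"wx":-0.0404,"wy":0.0707,"wz":0.041}], "gripper": 8.5}}

```text
time_s: 18.93
ee_pos: [394.2, -266.3, 248.7]
ee_rot: [162.4, -43.7, 75.1]
force: [0.7, -0.3, 0.0]
gripper_width: 85.0
gripper_force: 0.0
```

Emit:
{"api": "move_arm", "payload": {"plan": [{"tx":0,"ty":0,"tz":0,"wx":-0.0404,"wy":0.0707,"wz":0.041},{"tx":0,"ty":0,"tz":0,"wx":-0.0404,"wy":0.0707,"wz":0.041},{"tx":0,"ty":0,"tz":0,"wx":-0.0404,"wy":0.0707,"wz":0.041},{"tx":0,"ty":0,"tz":0,"wx":-0.0404,"wy":0.0707,"wz":0.041},{"tx":0,"ty":0,"tz":0,"wx":-0.0404,"wy":0.0707,"wz":0.041},{"tx":0,"ty":0,"tz":0,"wx":-0.0404,"wy":0.0707,"wz":0.041},{"tx":0,"ty":0,"tz":0,"wx":-0.0404,"wy":0.0707,"wz":0.041},{"tx":0,"ty":0,"tz":0,"wx":-0.0404,"wy":0.0707,"wz":0.041},{"tx":0,"ty":0,"tz":0,"wx":-0.0404,"wy":0.0707,"wz":0.041},{"tx":0,"ty":0,"tz":0,"wx":-0.0404,"wy":0.0707,"wz":0.041},{"tx":0,"ty":0,"tz":0,"wx":0,"wy":0,"wz":0},{"tx":0,"ty":0,"tz":0,"wx":0,"wy":0,"wz":0}]}}

```text
time_s: 19.93
ee_pos: [394.1, -265.8, 247.6]
ee_rot: [-116.1, -89.7, -30.8]
force: [-0.4, 0.9, 0.1]
gripper_width: 84.7
gripper_force: 0.0
```

Run:
```python
from ik import *
from h import *
c=cur()
d=np.array([np.cos(np.radians(33)),np.sin(np.radians(33)),0]); X=np.array([394.5,-265.7,0])+9*d
T=pose(33,0,1); seg(c,(X+[0,0,160],T),1,4)
seg((X+[0,0,160],T),(X+[0,0,86],T),0,4)
g=snap('side','s2'); a=cv2.imread('pics/s2.png'); print(proj(g,[[394.5,-265.7,48],[394.5,-265.7,123]]))
cv2.imwrite('pics/s2c.png',cv2.resize(a[270:480,180:460],None,fx=2.8,fy=2.8,interpolation=cv2.INTER_CUBIC))
```

```text
[ 394.1 -265.8  247.6] [-116.1  -89.7  -30.8] [-77.  32. 124.  71.  98. -67.] 19.9333
ang 0.4 | rot rows 1 [-0.0009  0.0027 -0.0055] | shift rows 4 [-2.189e+00  2.000e-03  2.350e-01] rt
ang 0.0 | rot rows 0 [0. 0. 0.] | shift rows 4 [-1.85  0.   -0.  ] rt
[[299.4431668  399.47873664]
 [299.11732826 378.26338119]]
```

View pics/s2c.png

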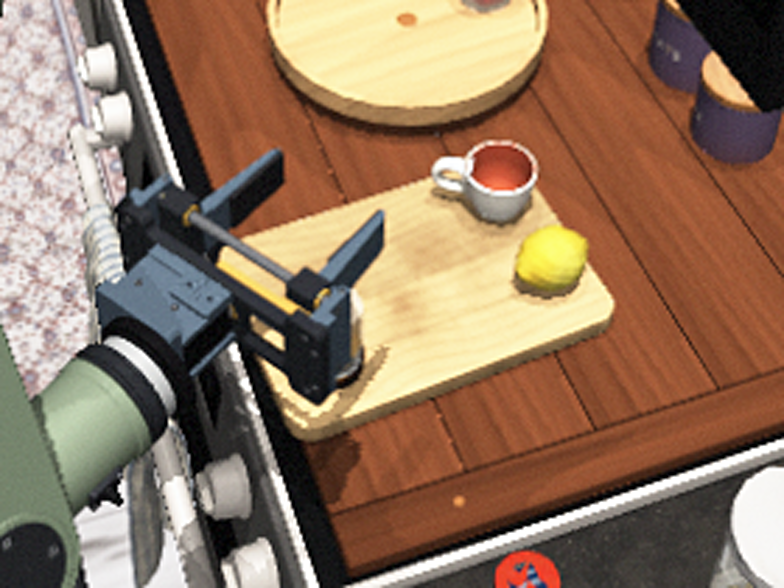

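The picture shows the gripper level above the near-right corner of the board. The jar's dark lid is below it at crop (345,370), and the cup (500,185) and lemon (552,260) are untouched. I'll lower the fingers around the jar.

Emit:
{"api": "move_arm", "payload": {"plan": [{"tx":-2.19,"ty":0,"tz":0.235,"wx":-0.001,"wy":0.003,"wz":-0.0055},{"tx":-2.19,"ty":0,"tz":0.235,"wx":0,"wy":0,"wz":0},{"tx":-2.19,"ty":0,"tz":0.235,"wx":0,"wy":0,"wz":0},{"tx":-2.19,"ty":0,"tz":0.235,"wx":0,"wy":0,"wz":0},{"tx":0,"ty":0,"tz":0,"wx":0,"wy":0,"wz":0},{"tx":0,"ty":0,"tz":0,"wx":0,"wy":0,"wz":0}]}}

```text
time_s: 20.48
ee_pos: [402.4, -260.9, 160.9]
ee_rot: [63.0, -89.9, 150.1]
force: [-1.1, 0.0, 0.2]
gripper_width: 84.7
gripper_force: 0.0
```

Run:
```python
from ik import *
c=cur()
d=np.array([np.cos(np.radians(33)),np.sin(np.radians(33)),0]); X=np.array([394.5,-265.7,0])+9*d
seg(c,(X+[0,0,86],pose(33,0,1)),1,6)
print(np.degrees(np.arctan2(*c[1].as_matrix()[[1,0],2])))
```

```text
[ 402.4 -260.9  160.9] [ 63.  -89.9 150.1] [-76.  43. 126.  71.  94. -79.] 20.4833
ang 0.1 | rot rows 1 [-0.0008 -0.0011  0.0021] | shift rows 6 [-1.248 -0.004 -0.005] rt
33.04493612751205
```

Emit:
{"api": "move_arm", "payload": {"plan": [{"tx":-1.3,"ty":0,"tz":0,"wx":0,"wy":0,"wz":0},{"tx":-1.6,"ty":0,"tz":0,"wx":0,"wy":0,"wz":0},{"tx":-1.6,"ty":0,"tz":0,"wx":0,"wy":0,"wz":0},{"tx":-1.4,"ty":0,"tz":0,"wx":0,"wy":0,"wz":0},{"tx":-1.0,"ty":0,"tz":0,"wx":0,"wy":0,"wz":0},{"tx":-0.58,"ty":0,"tz":0,"wx":0,"wy":0,"wz":0},{"tx":0,"ty":0,"tz":0,"wx":0,"wy":0,"wz":0},{"tx":0,"ty":0,"tz":0,"wx":0,"wy":0,"wz":0}]}}

```text
time_s: 21.15
ee_pos: [402.2, -260.6, 86.4]
ee_rot: [52.2, -89.9, 160.8]
force: [-0.5, 0.0, 0.9]
gripper_width: 85.3
gripper_force: 0.0
```

Run:
```python
from ik import *
from h import env
c=cur();s=env.state();print(s['force'],s['torque'])
print(np.degrees(np.arctan2(*c[1].as_matrix()[[1,0],2])),c[1].as_matrix()[2])
```

```text
[ 402.2 -260.6   86.4] [ 52.2 -89.9 160.8] [-76.  52. 125.  71.  91. -88.] 21.15
[-0.51980693  0.04668622  0.87863496] [-0.252104    0.42994658  0.03586701]
32.98111693673043 [0.99999741 0.00179905 0.00139429]
```

Level and with no contact. Close on the flats.

Emit:
{"api": "move_arm", "payload": {"plan": [{"tx":0,"ty":0,"tz":0,"wx":0,"wy":0,"wz":0},{"tx":0,"ty":0,"tz":0,"wx":0,"wy":0,"wz":0},{"tx":0,"ty":0,"tz":0,"wx":0,"wy":0,"wz":0},{"tx":0,"ty":0,"tz":0,"wx":0,"wy":0,"wz":0},{"tx":0,"ty":0,"tz":0,"wx":0,"wy":0,"wz":0},{"tx":0,"ty":0,"tz":0,"wx":0,"wy":0,"wz":0},{"tx":0,"ty":0,"tz":0,"wx":0,"wy":0,"wz":0},{"tx":0,"ty":0,"tz":0,"wx":0,"wy":0,"wz":0},{"tx":0,"ty":0,"tz":0,"wx":0,"wy":0,"wz":0}], "gripper": 3.5, "force": 30}}

```text
time_s: 21.9
ee_pos: [402.2, -260.4, 85.6]
ee_rot: [20.4, -89.9, -167.5]
force: [0.6, 0.4, 1.1]
gripper_width: 42.9
gripper_force: 30.0
```

Run:
```python
from ik import *
from h import env
s=env.state();q=s['qpos'];c=cur()
P=[(c[0]+[0,0,130*k/3],c[1]) for k in (1,2,3)]
P+=[(c[0]+[0,0,130],c[1]*R.from_rotvec([0,0,np.pi*k/6])) for k in range(1,7)]
path(P,q)
```

```text
[ 402.2 -260.4   85.6] [  20.4  -89.9 -167.5] [-76.  52. 126.  71.  91. -88.] 21.9
[-76.0, 47.0, 126.0, 71.0, 92.0, -83.0] 0.0
[-76.0, 41.0, 126.0, 71.0, 94.0, -78.0] 0.0
[-76.0, 36.0, 125.0, 72.0, 96.0, -72.0] 0.0
[-76.0, 36.0, 125.0, 72.0, 96.0, -42.0] 0.0
[-76.0, 36.0, 125.0, 72.0, 96.0, -12.0] 0.0
[-76.0, 36.0, 125.0, 72.0, 96.0, 18.0] 0.0
[-76.0, 36.0, 125.0, 72.0, 96.0, 48.0] 0.0
[-76.0, 36.0, 125.0, 72.0, 96.0, 78.0] 0.0
[-76.0, 36.0, 125.0, 72.0, 96.0, 108.0] 0.0
```

Emit:
{"api": "move_arm", "payload": {"plan": [{"tx":0.3,"ty":0,"tz":0,"wx":0,"wy":0,"wz":0},{"tx":0.7,"ty":0,"tz":0,"wx":0,"wy":0,"wz":0},{"tx":1.2,"ty":0,"tz":0,"wx":0,"wy":0,"wz":0},{"tx":1.6,"ty":0,"tz":0,"wx":0,"wy":0,"wz":0},{"tx":1.8,"ty":0,"tz":0,"wx":0,"wy":0,"wz":0},{"tx":1.8,"ty":0,"tz":0,"wx":0,"wy":0,"wz":0},{"tx":1.6,"ty":0,"tz":0,"wx":0,"wy":0,"wz":0},{"tx":1.2,"ty":0,"tz":0,"wx":0,"wy":0,"wz":0},{"tx":0.7,"ty":0,"tz":0,"wx":0,"wy":0,"wz":0},{"tx":0.1,"ty":0,"tz":0,"wx":0,"wy":0,"wz":0.03},{"tx":0,"ty":0,"tz":0,"wx":0,"wy":0,"wz":0.06},{"tx":0,"ty":0,"tz":0,"wx":0,"wy":0,"wz":0.09}]}}

```text
time_s: 22.9
ee_pos: [401.9, -260.1, 195.6]
ee_rot: [-90.0, -79.5, -57.0]
force: [-0.9, 0.1, -2.1]
gripper_width: 42.9
gripper_force: 30.0
```

Emit:
{"api": "move_arm", "payload": {"plan": [{"tx":0,"ty":0,"tz":0,"wx":0,"wy":0,"wz":0.11},{"tx":0,"ty":0,"tz":0,"wx":0,"wy":0,"wz":0.11},{"tx":0,"ty":0,"tz":0,"wx":0,"wy":0,"wz":0.11},{"tx":0,"ty":0,"tz":0,"wx":0,"wy":0,"wz":0.11},{"tx":0,"ty":0,"tz":0,"wx":0,"wy":0,"wz":0.11},{"tx":0,"ty":0,"tz":0,"wx":0,"wy":0,"wz":0.11},{"tx":0,"ty":0,"tz":0,"wx":0,"wy":0,"wz":0.11},{"tx":0,"ty":0,"tz":0,"wx":0,"wy":0,"wz":0.11},{"tx":0,"ty":0,"tz":0,"wx":0,"wy":0,"wz":0.11},{"tx":0,"ty":0,"tz":0,"wx":0,"wy":0,"wz":0.11},{"tx":0,"ty":0,"tz":0,"wx":0,"wy":0,"wz":0.11},{"tx":0,"ty":0,"tz":0,"wx":0,"wy":0,"wz":0.11}]}}

```text
time_s: 23.9
ee_pos: [401.9, -260.1, 195.3]
ee_rot: [-90.0, -3.7, -57.0]
force: [-0.3, 0.3, -2.1]
gripper_width: 43.0
gripper_force: 30.0
```

Emit:
{"api": "move_arm", "payload": {"plan": [{"tx":0,"ty":0,"tz":0,"wx":0,"wy":0,"wz":0.11},{"tx":0,"ty":0,"tz":0,"wx":0,"wy":0,"wz":0.11},{"tx":0,"ty":0,"tz":0,"wx":0,"wy":0,"wz":0.11},{"tx":0,"ty":0,"tz":0,"wx":0,"wy":0,"wz":0.11},{"tx":0,"ty":0,"tz":0,"wx":0,"wy":0,"wz":0.11},{"tx":0,"ty":0,"tz":0,"wx":0,"wy":0,"wz":0.11},{"tx":0,"ty":0,"tz":0,"wx":0,"wy":0,"wz":0.11},{"tx":0,"ty":0,"tz":0,"wx":0,"wy":0,"wz":0.11},{"tx":0,"ty":0,"tz":0,"wx":0,"wy":0,"wz":0.11},{"tx":0,"ty":0,"tz":0,"wx":0,"wy":0,"wz":0.11},{"tx":0,"ty":0,"tz":0,"wx":0,"wy":0,"wz":0.11},{"tx":0,"ty":0,"tz":0,"wx":0,"wy":0,"wz":0.11}]}}

```text
time_s: 24.9
ee_pos: [401.9, -260.1, 195.3]
ee_rot: [-90.0, 71.9, -57.0]
force: [0.4, 0.6, -1.6]
gripper_width: 43.0
gripper_force: 30.0
```

Emit:
{"api": "move_arm", "payload": {"plan": [{"tx":0,"ty":0,"tz":0,"wx":0,"wy":0,"wz":0.1},{"tx":0,"ty":0,"tz":0,"wx":0,"wy":0,"wz":0.08},{"tx":0,"ty":0,"tz":0,"wx":0,"wy":0,"wz":0.06},{"tx":0,"ty":0,"tz":0,"wx":0,"wy":0,"wz":0.05},{"tx":0,"ty":0,"tz":0,"wx":0,"wy":0,"wz":0.0316},{"tx":0,"ty":0,"tz":0,"wx":0,"wy":0,"wz":0},{"tx":0,"ty":0,"tz":0,"wx":0,"wy":0,"wz":0},{"tx":0,"ty":0,"tz":0,"wx":0,"wy":0,"wz":0}]}}

```text
time_s: 25.57
ee_pos: [402.0, -260.2, 195.5]
ee_rot: [-52.7, 89.9, -19.7]
force: [-0.6, -0.2, -3.0]
gripper_width: 42.9
gripper_force: 30.0
```

Run:
```python
from ik import *
c=cur(); T=pose(33,0,-1); X=np.array([402.1,-260.8,90])
seg(c,(X,T),1,8); print(c[1].as_matrix()[2])
```

```text
[ 402.  -260.2  195.5] [-52.7  89.9 -19.7] [-76.  39. 126.  71.  95. 105.] 25.5667
ang 0.1 | rot rows 1 [-0.0002  0.0008  0.001 ] | shift rows 8 [ 1.318 -0.007 -0.003] rt
[-9.99999212e-01 -9.99050134e-04  7.60231441e-04]
```

Emit:
{"api": "move_arm", "payload": {"plan": [{"tx":0.7,"ty":0,"tz":0,"wx":0,"wy":0,"wz":0},{"tx":1.4,"ty":0,"tz":0,"wx":0,"wy":0,"wz":0},{"tx":1.8,"ty":0,"tz":0,"wx":0,"wy":0,"wz":0},{"tx":1.8,"ty":0,"tz":0,"wx":0,"wy":0,"wz":0},{"tx":1.8,"ty":0,"tz":0,"wx":0,"wy":0,"wz":0},{"tx":1.4,"ty":0,"tz":0,"wx":0,"wy":0,"wz":0},{"tx":0.9,"ty":0,"tz":0,"wx":0,"wy":0,"wz":0},{"tx":0.5,"ty":0,"tz":0,"wx":0,"wy":0,"wz":0},{"tx":0.3,"ty":0,"tz":0,"wx":0,"wy":0,"wz":0},{"tx":0.1,"ty":0,"tz":0,"wx":0,"wy":0,"wz":0},{"tx":0,"ty":0,"tz":0,"wx":0,"wy":0,"wz":0},{"tx":0,"ty":0,"tz":0,"wx":0,"wy":0,"wz":0}]}}

```text
time_s: 26.57
ee_pos: [402.2, -260.4, 89.1]
ee_rot: [-54.1, 89.9, -21.1]
force: [-1.3, 0.6, -1.7]
gripper_width: 43.1
gripper_force: 30.0
```

Emit:
{"api": "move_arm", "payload": {"plan": [{"tx":0.05,"ty":0,"tz":0,"wx":0,"wy":0,"wz":0},{"tx":0.05,"ty":0,"tz":0,"wx":0,"wy":0,"wz":0},{"tx":0,"ty":0,"tz":0,"wx":0,"wy":0,"wz":0},{"tx":0,"ty":0,"tz":0,"wx":0,"wy":0,"wz":0}]}}

```text
time_s: 26.9
ee_pos: [402.2, -260.3, 87.7]
ee_rot: [-43.2, 89.9, -10.3]
force: [-0.3, -0.3, -2.3]
gripper_width: 42.8
gripper_force: 30.0
```

Emit:
{"api": "move_arm", "payload": {"plan": [{"tx":0.05,"ty":0,"tz":0,"wx":0,"wy":0,"wz":0},{"tx":0.05,"ty":0,"tz":0,"wx":0,"wy":0,"wz":0},{"tx":0.05,"ty":0,"tz":0,"wx":0,"wy":0,"wz":0},{"tx":0,"ty":0,"tz":0,"wx":0,"wy":0,"wz":0},{"tx":0,"ty":0,"tz":0,"wx":0,"wy":0,"wz":0}]}}

```text
time_s: 27.32
ee_pos: [402.2, -260.3, 86.0]
ee_rot: [-22.5, 89.9, 10.5]
force: [-0.2, 0.2, -2.1]
gripper_width: 43.0
gripper_force: 30.0
```

Emit:
{"api": "move_arm", "payload": {"plan": [{"tx":0.05,"ty":0,"tz":0,"wx":0,"wy":0,"wz":0},{"tx":0,"ty":0,"tz":0,"wx":0,"wy":0,"wz":0},{"tx":0,"ty":0,"tz":0,"wx":0,"wy":0,"wz":0}]}}

```text
time_s: 27.57
ee_pos: [402.2, -260.3, 85.5]
ee_rot: [-27.1, 89.9, 5.8]
force: [0.6, -0.3, -2.4]
gripper_width: 42.9
gripper_force: 30.0
```

Emit:
{"api": "move_arm", "payload": {"plan": [{"tx":0.05,"ty":0,"tz":0,"wx":0,"wy":0,"wz":0},{"tx":0,"ty":0,"tz":0,"wx":0,"wy":0,"wz":0},{"tx":0,"ty":0,"tz":0,"wx":0,"wy":0,"wz":0}]}}

```text
time_s: 27.82
ee_pos: [402.2, -260.3, 85.1]
ee_rot: [-26.4, 89.9, 6.6]
force: [0.6, -0.0, -1.9]
gripper_width: 43.0
gripper_force: 30.0
```

Emit:
{"api": "move_arm", "payload": {"plan": [{"tx":0.05,"ty":0,"tz":0,"wx":0,"wy":0,"wz":0},{"tx":0,"ty":0,"tz":0,"wx":0,"wy":0,"wz":0},{"tx":0,"ty":0,"tz":0,"wx":0,"wy":0,"wz":0}]}}

```text
time_s: 28.07
ee_pos: [402.2, -260.3, 85.0]
ee_rot: [-16.9, 89.9, 16.1]
force: [-0.7, -0.3, -0.1]
gripper_width: 43.0
gripper_force: 30.0
```

Emit:
{"api": "move_arm", "payload": {"plan": [{"tx":0,"ty":0,"tz":0,"wx":0,"wy":0,"wz":0},{"tx":0,"ty":0,"tz":0,"wx":0,"wy":0,"wz":0},{"tx":0,"ty":0,"tz":0,"wx":0,"wy":0,"wz":0},{"tx":0,"ty":0,"tz":0,"wx":0,"wy":0,"wz":0}], "gripper": 5.5}}

```text
time_s: 28.4
ee_pos: [402.1, -260.3, 84.7]
ee_rot: [-23.2, 89.9, 9.8]
force: [0.9, -0.5, 0.6]
gripper_width: 55.2
gripper_force: 0.0
```

Emit:
{"api": "move_arm", "payload": {"plan": [{"tx":0,"ty":0,"tz":0,"wx":0,"wy":0,"wz":0},{"tx":0,"ty":0,"tz":0,"wx":0,"wy":0,"wz":0},{"tx":0,"ty":0,"tz":0,"wx":0,"wy":0,"wz":0},{"tx":-0.5,"ty":0,"tz":0,"wx":0,"wy":0,"wz":0},{"tx":-1,"ty":0,"tz":0,"wx":0,"wy":0,"wz":0},{"tx":-1.5,"ty":0,"tz":0,"wx":0,"wy":0,"wz":0},{"tx":-2,"ty":0,"tz":0,"wx":0,"wy":0,"wz":0},{"tx":-2.5,"ty":0,"tz":0,"wx":0,"wy":0,"wz":0},{"tx":-2.5,"ty":0,"tz":0,"wx":0,"wy":0,"wz":0},{"tx":-2,"ty":0,"tz":0,"wx":0,"wy":0,"wz":0},{"tx":-1,"ty":0,"tz":-2,"wx":0,"wy":0,"wz":0},{"tx":0,"ty":0,"tz":-2,"wx":0,"wy":0,"wz":0}], "gripper": 8.8}}

```text
time_s: 29.4
ee_pos: [368.1, -280.9, 217.5]
ee_rot: [-81.1, 89.7, -47.9]
force: [0.1, 0.1, -0.8]
gripper_width: 87.8
gripper_force: 0.0
```

Emit:
{"api": "move_arm", "payload": {"plan": [{"tx":0,"ty":0,"tz":-3,"wx":0,"wy":0,"wz":0},{"tx":0,"ty":0,"tz":-3,"wx":0,"wy":0,"wz":0},{"tx":0,"ty":0,"tz":-2,"wx":0,"wy":0,"wz":0},{"tx":0,"ty":0,"tz":0,"wx":0,"wy":0,"wz":0},{"tx":0,"ty":0,"tz":0,"wx":0,"wy":0,"wz":0}]}}

```text
time_s: 29.82
ee_pos: [300.9, -326.0, 215.0]
ee_rot: [-57.3, 89.9, -24.5]
force: [0.3, -0.1, -0.8]
gripper_width: 87.9
gripper_force: 0.0
```

Run:
```python
from h import *
g=snap('side','s3'); a=cv2.imread('pics/s3.png'); print(proj(g,[[394.5,-265.7,48],[394.5,-265.7,123]]),env.state()['qvel'].round(1))
cv2.imwrite('pics/s3c.png',cv2.resize(a[220:480,180:460],None,fx=2.3,fy=2.3,interpolation=cv2.INTER_CUBIC))
```

```text
[[299.4431668  399.47873664]
 [299.11732826 378.26338119]] [ 1.2  0.1  0.8  0.1 -0.  -0.2]
```

View pics/s3c.png

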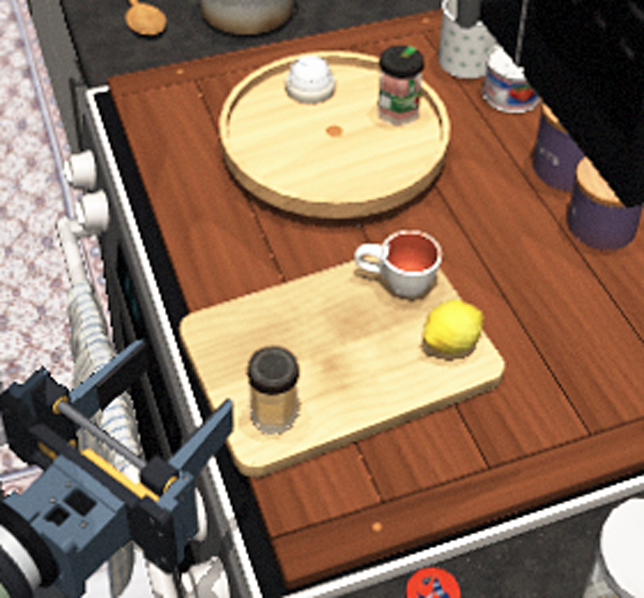

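The jar stands upright on the board, lid up at crop (273,372). The chilli jar, timer, cup and lemon are all standing, and the gripper is clear.

```bash
python3 -c "
from workcell import env
print(env.job_done())"
```

```text
the job is handed in; nothing more can be done
None
```

The honey jar was brought round to the front on the turntable, lifted off and turned over, and now stands right way up on the near half of the chopping board, with everything else still standing; I've handed the job in.

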